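Seat the keyed filling funnel in its bag stand

ROBOT

A 6-joint arm with a two-finger parallel gripper is mounted at the origin on a cart in front of the work surface, level with it; the furniture and walls round the work are solid. World frame = base frame: x ahead of the robot, y to its left, z up, the work surface at z = 0. Lengths are in m, angles in rad, forces in N, time in s.
With the tool pointing down it reaches from about 0.3 to 0.875 m from the base axis. Payload 6.4 kg.
Tool frame: the origin (TCP) lies on the centre line of the jaws, within the pads' length; the fingertips stand 11 mm ahead of it and the grasp point (between the pads) lies 8 mm behind it; x points along the fingers, y is the direction in which the jaws open and shut, and the axes are right-handed (so a half turn about x gives the same grasp; the last joint's range is limited). The gripper opens to 85 mm and grips with 20 to 120 N. Pads are 22 mm wide; open, the fingers measure 114 mm over their backs; the gripper's body (76 mm by 85 mm) begins 54 mm behind the grasp point. The pads swing forward as they close: fully open they stand 13 mm farther back than shut.
Start: joints at [1.058, 0.181, 1.607, -0, 1.354, -0.206], TCP at [0.174, 0.548, 0.242] pointing down, gripper open.
Joint ranges: [-2.99, 2.99], [-0.89, 2.07], [0.3, 2.58], [-1.14, 4.28], [0, 2.63], [-3.12, 3.12]. Speed limits (rad/s): [2.57, 2.57, 3.01, 3.14, 3.14, 3.14].

INTERFACE

Orientations are given as a unit quaternion [w, x, y, z].
In Python, from bench import ctrl, camera, hand_in gives the robot as it stands. The module is installed in compiled form; this text tells all that it offers.
- The arm moves only by the tool drive_tool, never from a script. Its argument "increments" is a list of rows, each a list of 7 numbers: the shift along the tool's x, y, z in m, then the turn, a rotation vector about the tool's x, y, z in degrees, then the gripper's target within -1 to 1 (fully open at 1, half-way at 0, shut at -1). In form: [[dx, dy, dz, rx, ry, rz, claw], ...]. A call has 1 to 10 rows; each row shifts and turns the commanded pose from where the row before left it, along the tool's axes as they then stand; what a row does not reach is not made up. A row lasts 1/8 s, in which the tool goes at most 62.5 mm and 10.7 degrees, less where a joint would pass 70% of its speed; a pose out of reach is approached as far as the arm can. A call is refused whole if a number of a shift passes 0.0625 or a number of a turn 10.7, either way. A call with a gripper value outside its range is refused whole. The fingers move at their own pace and stop on an object; the grip force is fixed at half the most. Time passes only in rows, so rows that do not move let the fingers close. It gives the time, the measured TCP pose, the force and the opening at its end, in the units of the state.
- ctrl.get_obs(): the state, without advancing time (a new reading comes with each control period).
- camera(name): name is "scene" or "top" or "wrist"; returns a dict with "img" (384x512x3 uint8, red, green, blue), "depth" (384x512 float32, m along the optical axis (not along the pixel's ray), 0 where there is no reading), "fx", "fy", "cx", "cy" (pixels), "k1" (the pictures are not rectified: a ray, as slopes to the right and down, at radius r is drawn at 1 + k1 r^2 times it, then the intrinsics apply), "world_from_camera" (4x4, takes a point from camera to world coordinates); the wrist camera has in their place "hand_eye" (4x4, takes a point from camera to tool coordinates, whose origin is the TCP and whose axes are the tool frame's). Camera axes: x right, y down, z forward; pixel columns grow to the right and rows downward; lengths in m; the calibration is good to about 2 mm. A picture is of the moment at which its call begins: read the wrist's pose just before it.
- hand_in(): hands the job in, once; it reports no verdict.
The state is a dict: "time_s": time; "q": joint angles; "dq": joint speeds; "joint_efforts": joint torques, N m; "eef_pos": TCP position; "eef_rot": TCP orientation; "wrist_force": force on the tool from outside, world axes, zero at the start; "torque": the same for the moment, N m; "opening": opening from 0.0 (shut) to 1.0 (fully open).
Only numpy, scipy, OpenCV 4.12 (cv2) and the standard library are available. Lean on these libraries where they do the work, as an engineer would, in place of code of your own. Each camera call takes 0.05 s, during which the arm holds its last target.

TASK

Set the steel filling funnel into the tapered collar of the bag stand, so that it sits fully home: upright, its two lugs down in the two notches of the collar and its flange flat on the collar's rim. Nobody has noted at which angle the collar was clamped, so the funnel may have to be turned by feel until it drops in. Leave the scissors, the ribbon spool and the marker beside the work where they lie, and let go of the funnel at the end.

Things in the scene. Friction and masses are not known exactly. Their poses are not given: they have to be found in the camera images.
- funnel: Loose wide-neck filling funnel, plain steel, 0.15 to 0.31 kg, open at both ends, standing on its narrow end on the worktop. Origin: centre of the narrow end (underside), z up its axis. Outside radius grows from 24 mm at z = 0 to 40 mm at z = 60 mm; flat flange of radius 50 mm at z = 57 to 60 mm. A straight handle bar spans the mouth.
- funnel_bar (a point): Centre of the funnel's handle bar, 92 mm above the funnel's origin, same axes. The bar runs along x, 84 mm long, 12 mm thick (in y) and 16 mm high (z = 84 to 100 mm of the funnel), on upright legs at x = +-40 mm; 24 mm of free height between bar and flange.
- funnel_lug (a point): Foot of the funnel's +x lug, 48 mm above the funnel's origin and 42 mm from its axis. Two identical lugs under the flange, at +x and -x in line with the handle bar, radius 36 to 48 mm, 8 mm wide with a rounded foot, 9 mm deep below the flange.
- stand: Bag stand, fixed to the worktop: grey base plate 130 x 150 x 10 mm, two posts at y = +-62 mm (126 mm high), between them a holder ring (outer radius 56 mm, 102 to 122 mm above the worktop) with a black clamp screw at -x. Origin: centre of the base's underside, z up. An aluminium collar is clamped in the ring and does not turn.
- collar_rim (a point): Centre of the collar's mouth in its rim plane, 140 mm above the stand's origin; axes are the stand's. Collar outer radius 51 mm, mouth radius 41.5 mm. Two opposite notches, 13 mm wide and 12 mm deep, cut right through the rim; the line through them lies within 0.6 rad, either way, of the stand's x axis, different every time: no pose reports it.
- collar_foot (a point): Centre of the collar's open lower end, 40 mm below the rim. The taper narrows from radius 37.3 mm (12 mm below the rim) to 29.8 mm here, parallel to the funnel's cone. Funnel origin below the rim plane: 48 mm when the lugs stand on the rim, 57 mm when fully home (lugs in the notches, either way round, flange on the rim, 1.3 mm play).
- scissors: Bystander: scissors with red handles, 87 x 199 x 9 mm, lying flat; origin at the middle of the underside.
- ribbon_spool: Bystander: spool of ribbon, about 72 mm across and 32 mm high, lying flat, with a loose ribbon end. The spool's centre is 16 mm in x and 30 mm in y from the origin, which lies on its underside.
- marker: Bystander: marker pen, 135 mm long along its y axis, 16 mm thick; origin at the middle of the underside.
Not all that is in view belongs to the job. Of the things shaped like the stand, the grey one is meant. There is more than one size of the funnel; the job needs the smallest.

How it is judged:
By the outcome, as a careful person would: the job done as asked, in the order asked, and still so for the second after the job is handed in, with the robot touching nothing.
It also fails if it takes over 58 s, if anything falls off the work surface, if the arm or the gripper's body presses on something with over 40 N, if the wrist force passes 120 N, or if a joint passes its speed limit or range.

## Working session

There is one attempt and no reset: what is moved stays moved. The work goes in short steps, Python scripts to look and compute and a tool call to move; the robot and the scene stay as the last step left them, time stands still between calls to the robot, and variables do not carry over. Pictures are saved under pics/ and viewed, and the job is handed in when it is done.

Besides the shell and the picture viewer there is one more tool, called after "Request:" as name(argument=value, ...), one argument or row to a line, values as JSON. drive_tool: Moves the arm, as the interface text tells. Its arguments: {"type":"object","properties":{"increments":{"type":"array","items":{"type":"array","items":{"type":"number"}}}},"required":["increments"]}

```bash
mkdir -p pics
cat > h.py <<'E'
import numpy as np, cv2, pickle
from bench import ctrl, camera
def grab(n,tag):
    o=ctrl.get_obs(); c=camera(n); c['obs']=o
    pickle.dump(c,open(f'pics/{tag}.pkl','wb'))
    cv2.imwrite(f'pics/{tag}.png',cv2.cvtColor(c['img'],cv2.COLOR_RGB2BGR)); return c
def load(tag): return pickle.load(open(f'pics/{tag}.pkl','rb'))
def qR(q):
    from scipy.spatial.transform import Rotation as R
    return R.from_quat([q[1],q[2],q[3],q[0]]).as_matrix()
def W(c):
    if 'world_from_camera' in c: return np.array(c['world_from_camera'])
    T=np.eye(4);T[:3,:3]=qR(c['obs']['eef_rot']);T[:3,3]=c['obs']['eef_pos']; return T@np.array(c['hand_eye'])
def rays(c,px):
    px=np.atleast_2d(np.array(px,float))
    K=np.array([[c['fx'],0,c['cx']],[0,c['fy'],c['cy']],[0,0,1]])
    u=cv2.undistortPoints(px.reshape(-1,1,2),K,np.array([c['k1'],0,0,0,0.]))[:,0]
    return np.c_[u,np.ones(len(u))]
def onplane(c,px,z):
    T=W(c); d=rays(c,px)@T[:3,:3].T; o=T[:3,3]
    return o+d*((z-o[2])/d[:,2])[:,None]
def cloud(c):
    v,u=np.mgrid[:384,:512]; d=rays(c,np.c_[u.ravel(),v.ravel()])*c['depth'].ravel()[:,None]
    T=W(c); p=d@T[:3,:3].T+T[:3,3]; p[c['depth'].ravel()==0]=np.nan
    return p.reshape(384,512,3)
def proj(c,P):
    T=np.linalg.inv(W(c)); p=np.atleast_2d(P)@T[:3,:3].T+T[:3,3]
    s=p[:,:2]/p[:,2:]; r2=(s**2).sum(1,keepdims=True); s=s*(1+c['k1']*r2)
    return s*[c['fx'],c['fy']]+[c['cx'],c['cy']]
E
python3 - <<'E'
from h import *
for n in ['scene','top','wrist']:
    c=grab(n,n+'0'); print(n,W(c).round(3).tolist(),c['fx'],c['k1'])
print(ctrl.get_obs())
E
```

```text
scene [[0.706, -0.3, 0.641, -0.373], [-0.708, -0.276, 0.65, -0.965], [-0.018, -0.913, -0.407, 0.725], [0.0, 0.0, 0.0, 1.0]] 427.08440591676566 -0.08788215045943364
top [[-0.021, -0.985, 0.173, 0.279], [-1.0, 0.022, 0.002, -0.038], [-0.005, -0.173, -0.985, 1.582], [0.0, 0.0, 0.0, 1.0]] 498.89197518818673 -0.06805108964841206
wrist [[0.303, 0.913, 0.275, 0.104], [0.953, -0.29, -0.089, 0.57], [-0.002, 0.289, -0.957, 0.373], [0.0, 0.0, 0.0, 1.0]] 287.6828449423312 -0.0010070610651575643
{'time_s': 0.15, 'q': array([ 1.05771874e+00,  1.81391643e-01,  1.60778214e+00, -1.78910706e-05,
        1.35378042e+00, -2.06317047e-01]), 'dq': array([-1.10629884e-03, -2.87329407e-03, -2.91602512e-03,  5.78153880e-05,
        2.08840567e-03,  5.94348276e-04]), 'joint_efforts': array([ 1.97217573e-04, -4.45269907e+01, -3.51690924e+01, -2.86206769e-04,
        5.84598936e-03,  2.91582268e-06]), 'eef_pos': array([0.1734276 , 0.54779539, 0.24157729]), 'eef_rot': array([ 0.69864194,  0.10757736,  0.69896926, -0.10848285]), 'wrist_force': array([-0.05361882,  0.77621911, -0.22841634]), 'torque': array([-3.81958790e-02, -3.87463242e-05, -6.61862090e-02]), 'opening': 1.0031568768936698}
```

View pics/scene0.png

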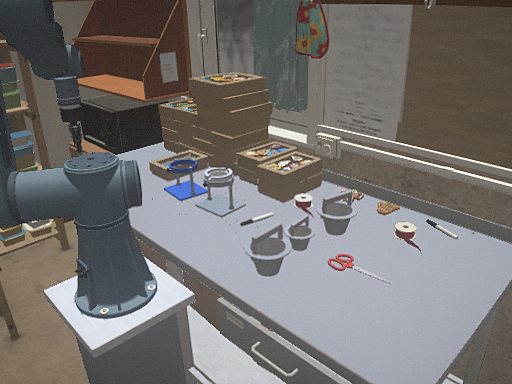

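View pics/top0.png

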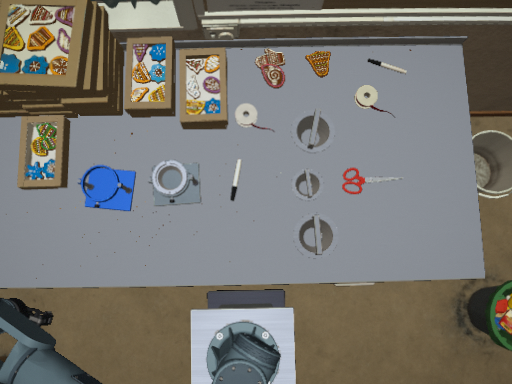

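View pics/wrist0.png

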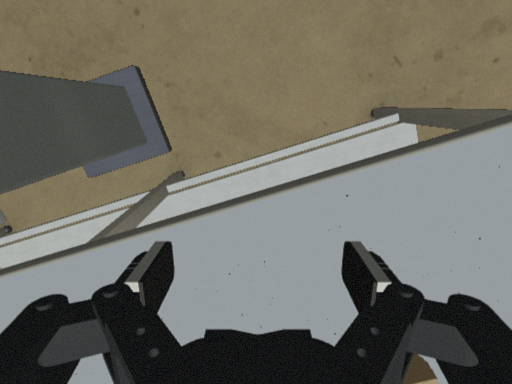

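Three things could be taken for the funnel. In the top view they are at (312,130), (307,184) and (316,235), and (307,184) is clearly the smallest. Two could be the stand: blue at (103,187) and grey at (176,180), and the grey one is meant. Next I'll check a crop and measure.

Run:
```python
from h import *
c=load('top0'); im=cv2.imread('pics/top0.png')
a=cv2.resize(im[150:215,275:345],None,fx=5.5,fy=5.5,interpolation=cv2.INTER_CUBIC)
b=cv2.resize(im[150:215,140:210],None,fx=5.5,fy=5.5,interpolation=cv2.INTER_CUBIC)
cv2.imwrite('pics/crop0.png',np.hstack([a,b]))
s=cv2.imread('pics/scene0.png')
a=cv2.resize(s[215:255,280:325],None,fx=8,fy=8,interpolation=cv2.INTER_CUBIC)
b=cv2.resize(s[160:220,190:250],None,fx=5.33,fy=5.33,interpolation=cv2.INTER_CUBIC)
cv2.imwrite('pics/crop1.png',np.hstack([a,b]))
p=cloud(c)
for n,(u0,u1,v0,v1),zr in [('flange',(285,330,160,210),(.045,.07)),('bar',(285,330,160,210),(.088,.115)),('rim',(145,205,150,215),(.132,.15)),('big1',(290,340,100,160),(.05,.2)),('big2',(290,340,205,265),(.05,.2))]:
    q=p[v0:v1,u0:u1].reshape(-1,3); q=q[(q[:,2]>zr[0])&(q[:,2]<zr[1])]
    print(n,len(q),q.mean(0).round(4),q.min(0).round(4),q.max(0).round(4))
    if len(q)>5 and n in('bar',):
        w,v=np.linalg.eigh(np.cov(q[:,:2].T)); print(np.degrees(np.arctan2(v[1,1],v[0,1])))
```

```text
flange 414 [ 0.5263 -0.2091  0.0589] [ 0.478  -0.2567  0.0451] [ 0.5764 -0.1592  0.0693]
bar 117 [ 0.524  -0.2081  0.0998] [ 0.4837 -0.2189  0.0889] [ 0.5659 -0.1993  0.1084]
-174.39349331824414
rim 339 [0.5451 0.2054 0.14  ] [0.494  0.1548 0.1321] [0.5937 0.2529 0.1484]
big1 1053 [ 0.6895 -0.2317  0.0905] [ 0.6232 -0.2985  0.0502] [ 0.7542 -0.1627  0.1445]
big2 1189 [ 0.3664 -0.2266  0.0905] [ 0.2981 -0.2938  0.05  ] [ 0.4332 -0.158   0.1472]
```

View pics/crop0.png

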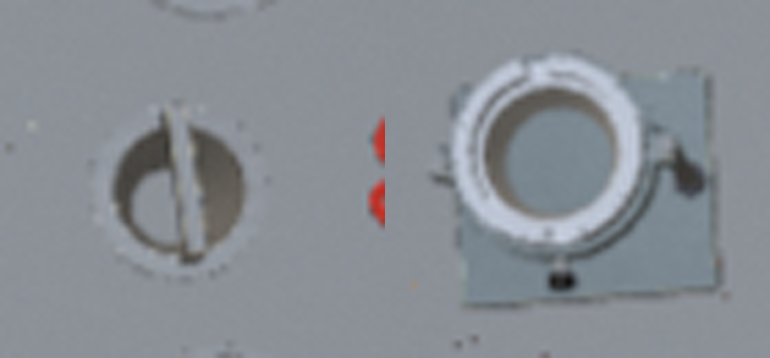

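View pics/crop1.png

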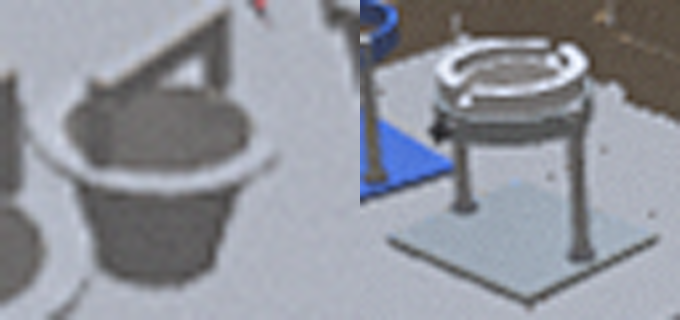

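The small funnel's flange measures 100 mm across in the cloud, which matches. Its centre is about (0.526, -0.209). The grey collar's rim centre is about (0.545, 0.204), and its notches show in the crops at upper left and lower right. I'll move over the stand to view it with the wrist camera.

```bash
cat >> h.py <<'E'
def plan(target,yaw=None):
    "tool shift to target (world) and turn about tool x so that tool y has heading yaw (mod 180)"
    o=ctrl.get_obs(); R=qR(o['eef_rot']); p=np.array(o['eef_pos'])
    print('t',o['time_s'],'pos',p.round(4),'open',round(o['opening'],3),'F',o['wrist_force'].round(1),'M',o['torque'].round(2),'q6',o['q'].round(2))
    print('tool x',R[:,0].round(3),'y',R[:,1].round(3),'z',R[:,2].round(3))
    hy=np.degrees(np.arctan2(R[1,1],R[0,1])); print('heading y',hy)
    if yaw is not None:
        d=(yaw-hy+90)%180-90; print('turn about tool x', -d,'or',-(d-180*np.sign(d)))
    # level error as rotation vector in tool
    print('level corr (tool deg)',np.degrees(R.T@np.cross(R[:,0],[0,0,-1])).round(2))
    print('shift tool',(R.T@(np.array(target)-p)).round(4), 'world',(np.array(target)-p).round(4))
E
python3 -c "
from h import *
plan([0.55,0.2,0.33],95.6)"
```

```text
t 0.15 pos [0.1734 0.5478 0.2416] open 1.003 F [-0.1  0.8 -0.2] M [-0.04 -0.   -0.07] q6 [ 1.06  0.18  1.61 -0.    1.35 -0.21]
tool x [-0.001 -0.001 -1.   ] y [ 0.302  0.953 -0.001] z [ 0.953 -0.302 -0.   ]
heading y 72.42414687105168
turn about tool x -23.17585312894832 or 156.82414687105168
level corr (tool deg) [ 0.   -0.02  0.08]
shift tool [-0.0883 -0.218   0.464 ] world [ 0.3766 -0.3478  0.0884]
```

Request:
drive_tool(
  increments=[
    [-0.03,-0.022,0.04,0,0,0,1],
    [-0.03,-0.022,0.046,0,0,0,1],
    [-0.028,-0.022,0.046,0,0,0,1],
    [0,-0.022,0.046,0,0,0,1],
    [0,-0.022,0.048,0,0,0,1],
    [0,-0.022,0.048,0,0,0,1],
    [0,-0.022,0.048,0,0,0,1],
    [0,-0.022,0.048,0,0,0,1],
    [0,-0.022,0.048,0,0,0,1],
    [0,-0.02,0.046,0,0,0,1],
  ],
)

```text
time_s: 1.4
eef_pos: [0.5512, 0.1988, 0.33]
eef_rot: [0.699, 0.108, 0.699, -0.108]
wrist_force: [1.1, -0.0, 0.0]
opening: 0.998
```

Request:
drive_tool(
  increments=[
    [0,0,0.02,-8,0,0,1],
    [0,0,0.02,-8,0,0,1],
    [0,0,0.01,-7,0,0,1],
    [0,0,0,0,0,0,1],
  ],
)

```text
time_s: 1.9
eef_pos: [0.5991, 0.1903, 0.3295]
eef_rot: [0.706, -0.033, 0.707, 0.033]
wrist_force: [-0.5, 0.1, 0.7]
opening: 0.997
```

Run:
```python
from h import *
c=grab('wrist','w1'); plan([0.526,-0.209,0.28],95.6)
p=cloud(c); q=p.reshape(-1,3); q=q[(abs(q[:,2]-.14)<.006)&(np.hypot(q[:,0]-.545,q[:,1]-.204)<.07)]
print(len(q),q.mean(0),q.min(0),q.max(0))
```

```text
t 1.95 pos [0.5987 0.1905 0.3297] open 1.002 F [ 0.2  0.3 -0.3] M [ 0.02  0.05 -0.01] q6 [ 0.12  0.24  1.36  0.    1.54 -1.54]
tool x [-0.001 -0.    -1.   ] y [-0.092  0.996 -0.   ] z [ 0.996  0.092 -0.001]
heading y 95.26858618076871
turn about tool x -0.33141381923128677 or 179.66858618076873
level corr (tool deg) [ 0.   -0.07  0.  ]
shift tool [ 0.0498 -0.3911 -0.109 ] world [-0.0727 -0.3995 -0.0497]
2323 [0.54080736 0.20386389 0.13994151] [0.4923048  0.15243191 0.13400982] [0.59401033 0.25435238 0.14295576]
```

View pics/w1.png

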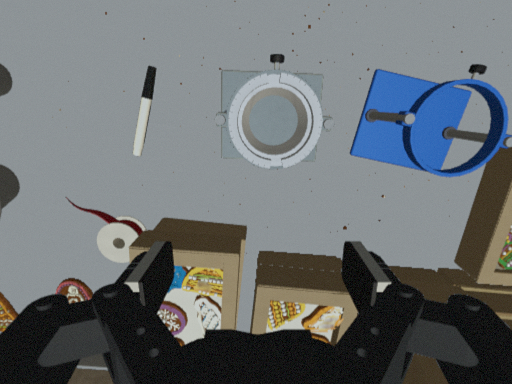

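The wrist view shows the grey collar at about (275,120), with possible notches near the top (275,78) and bottom (278,160). I'll unwrap it.

```bash
cat >> h.py <<'E'
def ortho(c,cx,cy,z,half=.07,n=560):
    "top-down rectified: cols +x world, rows: up = +y"
    g=np.linspace(-half,half,n); X,Y=np.meshgrid(cx+g,cy-g)
    m=proj(c,np.c_[X.ravel(),Y.ravel(),np.full(X.size,z)]).astype(np.float32).reshape(n,n,2)
    return cv2.remap(cv2.cvtColor(c['img'],cv2.COLOR_RGB2BGR),m[...,0],m[...,1],cv2.INTER_CUBIC)
E
python3 - <<'E'
from h import *
c=load('w1')
o=ortho(c,.543,.204,.14)
cv2.imwrite('pics/o1.png',o)
p=cloud(c).reshape(-1,3); q=p[(abs(p[:,2]-.14)<.006)&(np.hypot(p[:,0]-.543,p[:,1]-.204)<.056)]
A=np.c_[2*q[:,:2],np.ones(len(q))];
# centre: outer hull circle
h=cv2.convexHull((q[:,:2]).astype(np.float32))[:,0]; A=np.c_[2*h,np.ones(len(h))]; s=np.linalg.lstsq(A,(h**2).sum(1),rcond=None)[0]
print('hull circle',s[:2],np.sqrt(s[2]+s[:2]@s[:2]))
E
```

```text
hull circle [0.54308232 0.20346646] 0.05090902776332641
```

View pics/o1.png

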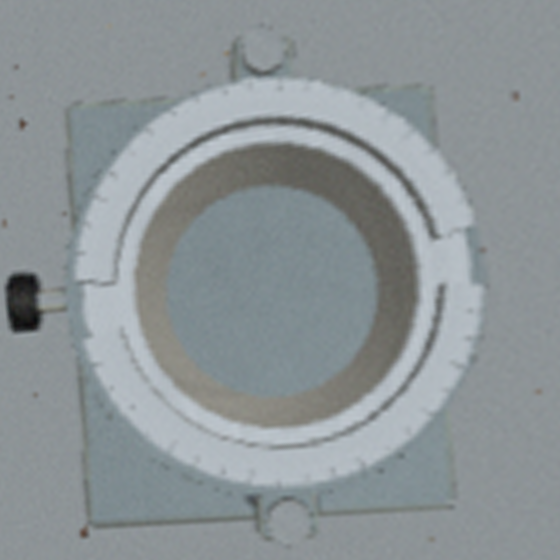

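Run:
```python
from h import *
c=load('w1'); p=cloud(c).reshape(-1,3); d=p[:,:2]-[.5431,.2035]; r=np.hypot(*d.T); a=np.degrees(np.arctan2(d[:,1],d[:,0]))
m=(r>.0425)&(r<.0495)&(p[:,2]<.1345)&(p[:,2]>.12)
for lo,hi in((-50,50),(130,230)):
    b=a%360 if lo>0 else a; k=m&(b>lo)&(b<hi); print(k.sum(),p[k].mean(0),np.percentile(b[k],[2,10,50,90,98]), np.degrees(np.arctan2(*(p[k].mean(0)[:2]-[.5431,.2035])[::-1])))
# polar unwrap from ortho
o=ortho(c,.5431,.2035,.14); pol=cv2.warpPolar(o,(240,1440),(279.5,279.5),240,cv2.WARP_POLAR_LINEAR)
pol=pol[:,120:220]; pol=np.vstack([pol[-200:],pol[:-200]])  # row 0 = -50deg clockwise
a=pol[0:400]; b=pol[720:1120]
cv2.imwrite('pics/pol1.png',cv2.resize(np.hstack([a,b]),None,fx=3,fy=1.5))
```

```text
63 [0.58864997 0.21038158 0.12883059] [ 1.23670368  2.69258159  8.66483403 14.90421403 15.94331897] 8.59113981458661
82 [0.49739573 0.19723992 0.12859331] [179.97486024 181.32744105 187.98317327 194.00868601 195.25036519] -172.2007772118012
```

View pics/pol1.png

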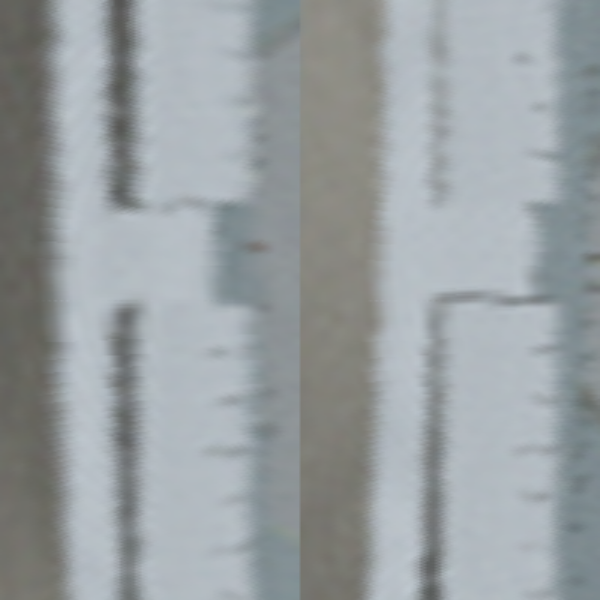

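The notch line sits at about 8.0° (image edges give 7.7 and 8.1, depth gives 8.2). The collar centre is (0.5431, 0.2035). I'll move on to the funnel and look closely.

Request:
drive_tool(
  increments=[
    [0,-0.05,-0.006,0,0,0,1],
    [0,-0.05,-0.006,0,0,0,1],
    [0,-0.05,-0.006,0,0,0,1],
    [0,-0.05,-0.006,0,0,0,1],
    [0,-0.05,-0.006,0,0,0,1],
    [0,-0.05,-0.006,0,0,0,1],
    [0.02,-0.046,-0.006,0,0,0,1],
    [0.02,-0.045,-0.006,0,0,0,1],
    [0,0,0,0,0,0,1],
    [0,0,0,0,0,0,1],
  ],
)

```text
time_s: 3.2
eef_pos: [0.588, -0.2025, 0.2906]
eef_rot: [0.706, -0.033, 0.706, 0.033]
wrist_force: [-0.5, -0.0, 0.7]
opening: 1.001
```

Run:
```python
from h import *
c=grab('wrist','w2')
p=cloud(c).reshape(-1,3); near=np.hypot(p[:,0]-.526,p[:,1]+.209)<.06
q=p[near&(abs(p[:,2]-.06)<.005)]
h=cv2.convexHull((q[:,:2]).astype(np.float32))[:,0]; A=np.c_[2*h,np.ones(len(h))]; s=np.linalg.lstsq(A,(h**2).sum(1),rcond=None)[0]
print('flange circle',s[:2],np.sqrt(s[2]+s[:2]@s[:2]),np.median(q[:,2]))
b=p[near&(p[:,2]>.094)&(p[:,2]<.108)]; r=cv2.minAreaRect(b[:,:2].astype(np.float32)*1000)
w,v=np.linalg.eigh(np.cov(b[:,:2].T)); print('bar',len(b),b.mean(0),r,np.degrees(np.arctan2(v[1,1],v[0,1])))
cv2.imwrite('pics/o2.png',ortho(c,.526,-.209,.10))
plan([.526,-.209,.2],95.6)
```

```text
flange circle [ 0.52487048 -0.21107812] 0.04956542945530737 0.06000923047821491
bar 867 [ 0.52374835 -0.21121356  0.09968071] ((525.175537109375, -211.0836181640625), (83.2829360961914, 11.944457054138184), 6.524561405181885) -173.70788355748454
t 3.25 pos [ 0.5883 -0.2021  0.2911] open 1.003 F [-0.5 -0.1 -0.1] M [ 0.02  0.06 -0.03] q6 [-0.52  0.25  1.43  0.    1.46 -2.19]
tool x [ 0.001  0.    -1.   ] y [-0.094  0.996 -0.   ] z [0.996 0.094 0.001]
heading y 95.41925722807065
turn about tool x -0.18074277192934574 or 179.81925722807065
level corr (tool deg) [0.   0.06 0.  ]
shift tool [ 0.091  -0.001  -0.0628] world [-0.0623 -0.0069 -0.0911]
```

View pics/w2.png

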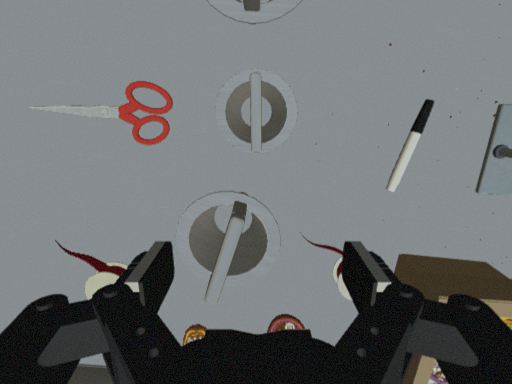

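View pics/o2.png

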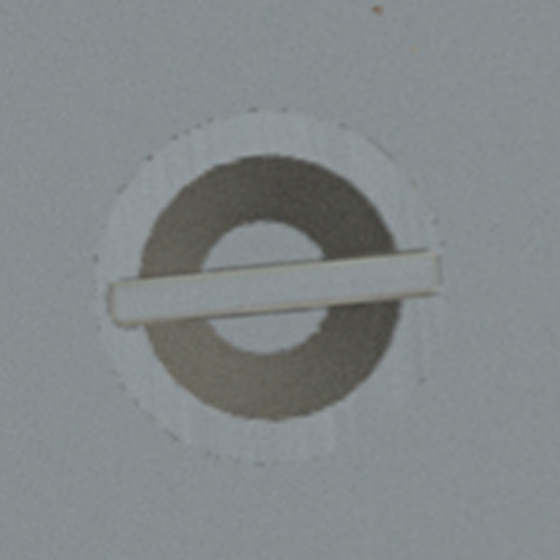

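Bar centre is (0.525, -0.211) at about 6°. Its neighbours clear the jaws. Approaching.

Request:
drive_tool(
  increments=[
    [0,-0.001,-0.032,-0.6,0,0,1],
    [0,-0.002,-0.032,0,0,0,1],
    [0.05,0,0,0,0,0,1],
    [0.05,0,0,0,0,0,1],
    [0.05,0,0,0,0,0,1],
    [0.03,0,0,0,0,0,1],
    [0.017,0,0,0,0,0,1],
    [0.01,0,0,0,0,0,1],
    [0,0,0,0,0,0,1],
  ],
)

```text
time_s: 4.38
eef_pos: [0.5252, -0.2124, 0.0838]
eef_rot: [0.706, -0.037, 0.706, 0.037]
wrist_force: [-0.0, 0.3, 0.1]
opening: 1.002
```

```bash
python3 -c "
from h import *
grab('wrist','w3');plan([0.525,-0.211,0.084],96)"
```

```text
t 4.425 pos [ 0.5255 -0.2128  0.0843] open 0.996 F [-0.2  0.   0.3] M [ 0.03  0.01 -0.02] q6 [-0.59  0.35  1.74  0.    1.04 -2.27]
tool x [ 0.001 -0.001 -1.   ] y [-0.105  0.994 -0.001] z [0.994 0.105 0.001]
heading y 96.03899490329928
turn about tool x 0.038994903299283123 or -179.96100509670072
level corr (tool deg) [0.   0.07 0.06]
shift tool [ 0.0003  0.0018 -0.0003] world [-0.0005  0.0018 -0.0003]
```

View pics/w3.png

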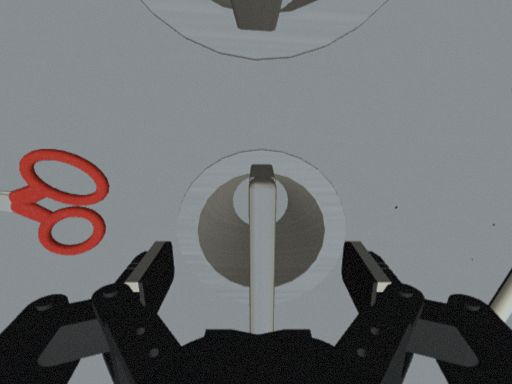

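The bar stands upright between the pads, around column 262, and is centred. Shifting 2 mm in y, then closing.

Request:
drive_tool(
  increments=[
    [0,0.0018,0,0,0,0,1],
    [0,0,0,0,0,0,-1],
    [0,0,0,0,0,0,-1],
    [0,0,0,0,0,0,-1],
    [0,0,0,0,0,0,-1],
    [0,0,0,0,0,0,-1],
    [0,0,0,0,0,0,-1],
    [0,0,0,0,0,0,-1],
  ],
)

```text
time_s: 5.42
eef_pos: [0.5246, -0.2108, 0.0834]
eef_rot: [0.706, -0.037, 0.706, 0.037]
wrist_force: [-1.5, -0.1, 2.2]
opening: 0.128
```

Request:
drive_tool(
  increments=[
    [0,0,0,0,0,0,-1],
    [-0.01,0,0,0,0,0,-1],
    [-0.04,0,0,0,0,0,-1],
    [-0.05,0,0,0,0,0,-1],
    [-0.05,0,0,0,0,0,-1],
    [-0.05,0,0,0,0,0,-1],
    [-0.02,0,0,0,0,0,-1],
    [0,0,0,0,0,0,-1],
  ],
)

```text
time_s: 6.42
eef_pos: [0.5252, -0.2112, 0.3054]
eef_rot: [0.707, -0.038, 0.705, 0.036]
wrist_force: [0.0, -0.3, -2.6]
opening: 0.128
```

```bash
python3 -c "
from h import *
grab('wrist','w4');plan([0.5431,0.2035,0.27],98)"
```

```text
t 6.475 pos [ 0.5244 -0.2107  0.3033] open 0.124 F [-1.   0.2 -2.7] M [ 0.01  0.06 -0.02] q6 [-0.59  0.11  1.56 -0.    1.47 -2.27]
tool x [ 0. -0. -1.] y [-0.105  0.994 -0.   ] z [0.994 0.105 0.   ]
heading y 96.02344482350286
turn about tool x -1.9765551764971434 or 178.02344482350287
level corr (tool deg) [0.   0.03 0.02]
shift tool [0.0332 0.41   0.062 ] world [ 0.0187  0.4142 -0.0333]
```

View pics/w4.png

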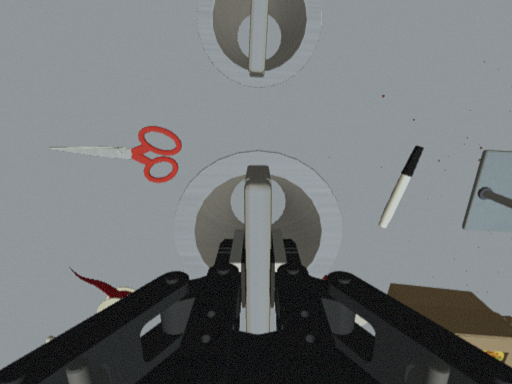

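Held and lifted. Now I'll check how it sits in the hand: flange centre, tilt and bar angle.

```bash
cat > chk.py <<'E'
from h import *
def hold(tag):
    c=load(tag);o=c['obs'];R=qR(o['eef_rot']);t=np.array(o['eef_pos'])
    q=(cloud(c).reshape(-1,3)-t)@R   # tool coords
    n=np.hypot(q[:,1],q[:,2])<.07
    f=q[n&(abs(q[:,0]-.0235)<.008)]
    A=np.c_[f[:,1:],np.ones(len(f))]
    for _ in range(3):
        s=np.linalg.lstsq(A,f[:,0],rcond=None)[0]; r=f[:,0]-A@s; k=abs(r)<.002; f=f[k];A=A[k]
    print('flange x=',s,'tilt deg',np.degrees(s[:2]))
    h=cv2.convexHull(f[:,1:].astype(np.float32))[:,0];h=h[h[:,1]<.02]; B=np.c_[2*h,np.ones(len(h))]; z=np.linalg.lstsq(B,(h**2).sum(1),rcond=None)[0]
    print('flange centre yz',z[:2],'r',np.sqrt(z[2]+z[:2]@z[:2]),len(f))
    b=q[n&(abs(q[:,0]+.016)<.004)&(abs(q[:,1])<.012)&(q[:,2]<-.012)]
    g=[( (lo+.002), np.median(b[(b[:,2]>lo)&(b[:,2]<lo+.004),1])) for lo in np.arange(-.042,-.014,.004) if ((b[:,2]>lo)&(b[:,2]<lo+.004)).sum()>5]
    g=np.array(g); print('bar y=a+bz',np.polyfit(g[:,0],g[:,1],1),'deg',np.degrees(np.polyfit(g[:,0],g[:,1],1)[0]),'end z',b[:,2].min())
E
python3 -c "
from chk import *
hold('w4')"
```

```text
flange x= [-0.00120286  0.00310936  0.02357823] tilt deg [-0.06891896  0.17815308]
flange centre yz [-6.36607012e-04  6.19460693e-05] r 0.04959425207343506 6900
bar y=a+bz [ 0.00138549 -0.00059452] deg 0.07938291263468104 end z -0.04192406775867552
```

Request:
drive_tool(
  increments=[
    [0,0.025,0.004,0,0,0,-1],
    [0,0.045,0.0065,0,0,0,-1],
    [0,0.045,0.007,0,0,0,-1],
    [0,0.045,0.007,0,0,0,-1],
    [0,0.045,0.007,0,0,0,-1],
    [0,0.045,0.007,0,0,0,-1],
    [0,0.045,0.007,0,0,0,-1],
    [0,0.045,0.007,0,0,0,-1],
    [0,0.045,0.007,0,0,0,-1],
    [0,0.025,0.0025,-2,0,0,-1],
  ],
)

```text
time_s: 7.72
eef_pos: [0.5418, 0.2055, 0.3005]
eef_rot: [0.704, -0.05, 0.707, 0.05]
wrist_force: [-0.2, -0.5, -2.4]
opening: 0.127
```

Request:
drive_tool(
  increments=[
    [0.03,0,0,0,0,0,-1],
    [0.02,0,0,0,0,0,-1],
    [0,0,0,0,0,0,-1],
  ],
)

```text
time_s: 8.1
eef_pos: [0.5408, 0.2032, 0.2491]
eef_rot: [0.703, -0.05, 0.708, 0.049]
wrist_force: [1.9, -0.3, -1.9]
opening: 0.127
```

```bash
python3 -c "
from chk import *
grab('wrist','w5');grab('scene','s5');plan([0.5431,0.2035,0.21],98)
hold('w5')
s=cv2.imread('pics/s5.png'); cv2.imwrite('pics/s5c.png',cv2.resize(s[110:230,150:300],None,fx=5,fy=5,interpolation=cv2.INTER_CUBIC))
"
```

```text
t 8.2 pos [0.5428 0.2033 0.2525] open 0.124 F [ 0.1 -0.5 -1.8] M [-0.02  0.02 -0.01] q6 [ 0.15  0.18  1.58 -0.    1.38 -1.56]
tool x [-0.002 -0.    -1.   ] y [-0.139  0.99  -0.   ] z [ 0.99   0.139 -0.002]
heading y 98.01146482169594
turn about tool x 0.011464821695938099 or -179.98853517830406
level corr (tool deg) [-0.  -0.1  0. ]
shift tool [0.0425 0.0002 0.0004] world [ 0.0003  0.0002 -0.0425]
flange x= [-0.0011448   0.00358498  0.02359356] tilt deg [-0.06559204  0.20540413]
flange centre yz [-0.00063916  0.00016617] r 0.04967368544686561 6897
bar y=a+bz [-0.0056443  -0.00076141] deg -0.3233945063791859 end z -0.04184203968190897
```

View pics/w5.png

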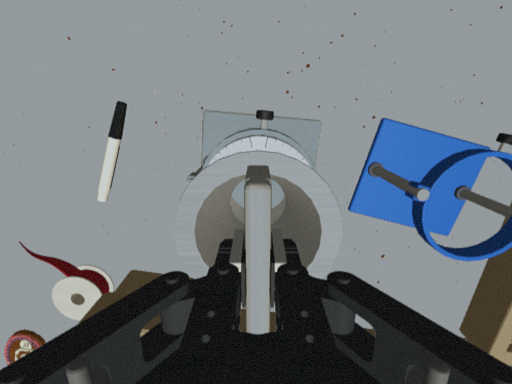

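View pics/s5c.png

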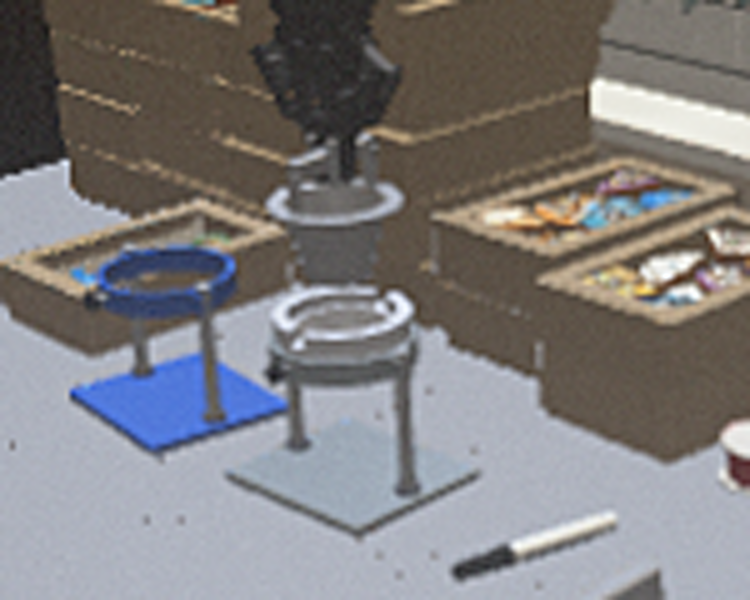

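Funnel is upright over the collar, about 0.6 mm off in tool y. I'll correct that and descend to just above the rim contact.

Request:
drive_tool(
  increments=[
    [0.02,0.0006,0,0,0,0,-1],
    [0.02,0,0,0,0,0,-1],
    [0.015,0,0,0,0,0,-1],
    [0.007,0,0,0,0,0,-1],
    [0,0,0,0,0,0,-1],
    [0,0,0,0,0,0,-1],
  ],
)

```text
time_s: 8.95
eef_pos: [0.5437, 0.2041, 0.1922]
eef_rot: [0.706, -0.049, 0.705, 0.049]
wrist_force: [-0.7, 0.8, -2.6]
opening: 0.127
```

```bash
python3 -c "
from chk import *
plan([0.5431,0.2035,0.1665],98)"
```

```text
t 8.95 pos [0.5437 0.2041 0.1922] open 0.127 F [-0.7  0.8 -2.6] M [-0.08  0.03 -0.01] q6 [ 0.15  0.24  1.64 -0.    1.26 -1.56]
tool x [ 0.001  0.    -1.   ] y [-0.14  0.99  0.  ] z [0.99  0.14  0.001]
heading y 98.01948549155043
turn about tool x 0.01948549155042656 or -179.98051450844957
level corr (tool deg) [-0.    0.08 -0.  ]
shift tool [ 0.0257 -0.0005 -0.0007] world [-0.0006 -0.0006 -0.0257]
```

No contact so far. Going down gently.

Request:
drive_tool(
  increments=[
    [0.005,0,0,0,0,0,-1],
    [0.005,0,0,0,0,0,-1],
    [0.004,0,0,0,0,0,-1],
    [0,0,0,0,0,0,-1],
  ],
)

```text
time_s: 9.45
eef_pos: [0.5427, 0.204, 0.1767]
eef_rot: [0.705, -0.05, 0.706, 0.049]
wrist_force: [0.5, -0.2, -2.2]
opening: 0.131
```

Request:
drive_tool(
  increments=[
    [0.002,0,0,0,0,0,-1],
    [0.002,0,0,0,0,0,-1],
    [0,0,0,0,0,0,-1],
  ],
)

```text
time_s: 9.82
eef_pos: [0.543, 0.204, 0.1731]
eef_rot: [0.705, -0.049, 0.705, 0.049]
wrist_force: [-0.6, 0.1, -2.4]
opening: 0.128
```

Already about 2.5 mm below rim-contact height with no load, so the lugs are entering the notches. Continuing.

Request:
drive_tool(
  increments=[
    [0.002,0,0,0,0,0,-1],
    [0.002,0,0,0,0,0,-1],
    [0.001,0,0,0,0,0,-1],
    [0,0,0,0,0,0,-1],
  ],
)

```text
time_s: 10.32
eef_pos: [0.543, 0.204, 0.1681]
eef_rot: [0.705, -0.049, 0.705, 0.049]
wrist_force: [0.0, -0.2, -1.7]
opening: 0.128
```

Request:
drive_tool(
  increments=[
    [0.001,0,0,0,0,0,-1],
    [0.001,0,0,0,0,0,-1],
    [0,0,0,0,0,0,-1],
  ],
)

```text
time_s: 10.7
eef_pos: [0.5431, 0.2041, 0.1665]
eef_rot: [0.705, -0.049, 0.705, 0.049]
wrist_force: [-0.8, -0.0, -0.4]
opening: 0.129
```

```bash
python3 -c "
from chk import *
plan([0.5431,0.2035,0.1665],98)"
```

```text
t 10.7 pos [0.5431 0.2041 0.1665] open 0.129 F [-0.8 -0.  -0.4] M [-0.02  0.12 -0.02] q6 [ 0.15  0.27  1.66 -0.    1.21 -1.56]
tool x [ 0. -0. -1.] y [-0.14  0.99 -0.  ] z [0.99 0.14 0.  ]
heading y 98.02439022205847
turn about tool x 0.024390222058471522 or -179.97560977794154
level corr (tool deg) [-0.    0.01  0.  ]
shift tool [ 0.     -0.0006 -0.0001] world [-0.     -0.0006 -0.    ]
```

Contact is beginning at exactly home height. One slight press to confirm, then a look.

Request:
drive_tool(
  increments=[
    [0.001,0,0,0,0,0,-1],
    [0,0,0,0,0,0,-1],
  ],
)

```text
time_s: 10.95
eef_pos: [0.5432, 0.2041, 0.1666]
eef_rot: [0.706, -0.05, 0.705, 0.049]
wrist_force: [-4.5, -0.8, 6.3]
opening: 0.129
```

```bash
python3 -c "
from chk import *
plan([0.5431,0.2035,0.1665],98)
grab('wrist','w6');grab('scene','s6');hold('w6')
s=cv2.imread('pics/s6.png'); cv2.imwrite('pics/s6c.png',cv2.resize(s[130:220,170:270],None,fx=6,fy=6,interpolation=cv2.INTER_CUBIC))
"
```

```text
t 10.95 pos [0.5432 0.2041 0.1666] open 0.129 F [-4.5 -0.8  6.3] M [-0.16  0.75 -0.05] q6 [ 0.16  0.27  1.66 -0.    1.21 -1.56]
tool x [ 0. -0. -1.] y [-0.14  0.99 -0.  ] z [0.99 0.14 0.  ]
heading y 98.03152109505322
turn about tool x 0.03152109505322187 or -179.96847890494678
level corr (tool deg) [0.   0.02 0.01]
shift tool [ 0.0001 -0.0006 -0.0002] world [-0.0001 -0.0006 -0.0001]
flange x= [-0.0004993   0.0016098   0.02356498] tilt deg [-0.0286079   0.09223494]
flange centre yz [-0.00051567 -0.00056404] r 0.050266305938544156 6918
bar y=a+bz [-0.00043732 -0.00067919] deg -0.025056642966518522 end z -0.042027562766748176
```

View pics/s6c.png

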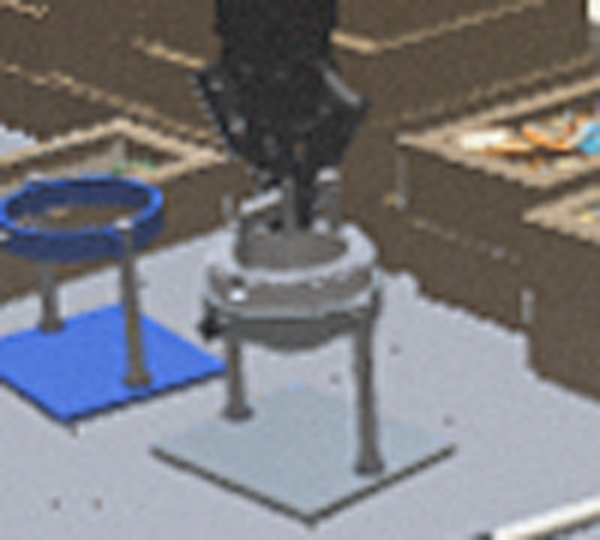

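The scene crop shows the flange flat on the grey collar. It stopped at home height: flange top at 143 mm, force rising to 6 N. Relieving the press, opening and rising.

Request:
drive_tool(
  increments=[
    [-0.001,0,0,0,0,0,-1],
    [0,0,0,0,0,0,0],
    [0,0,0,0,0,0,1],
    [0,0,0,0,0,0,1],
    [0,0,0,0,0,0,1],
    [0,0,0,0,0,0,1],
    [0,0,0,0,0,0,1],
    [0,0,0,0,0,0,1],
  ],
)

```text
time_s: 12.05
eef_pos: [0.5431, 0.204, 0.1663]
eef_rot: [0.705, -0.049, 0.705, 0.049]
wrist_force: [-0.4, -0.1, -0.0]
opening: 0.999
```

Request:
drive_tool(
  increments=[
    [-0.01,0,0,0,0,0,1],
    [-0.03,0,0,0,0,0,1],
    [-0.05,0,0,0,0,0,1],
    [-0.05,0,0,0,0,0,1],
    [-0.04,0,0.03,0,0,0,1],
    [0,0,0.03,0,0,0,1],
    [0,0,0,0,0,0,1],
  ],
)

```text
time_s: 12.92
eef_pos: [0.6037, 0.2123, 0.3468]
eef_rot: [0.706, -0.049, 0.705, 0.049]
wrist_force: [-0.1, -0.0, -0.0]
opening: 0.999
```

Run:
```python
from h import *
c=grab('wrist','w7');grab('scene','s7');grab('top','t7');print(ctrl.get_obs()['opening'])
p=cloud(c).reshape(-1,3); n=np.hypot(p[:,0]-.543,p[:,1]-.2035)<.055
f=p[n&(abs(p[:,2]-.143)<.008)]; A=np.c_[f[:,:2]-[.543,.2035],np.ones(len(f))]; s=np.linalg.lstsq(A,f[:,2],rcond=None)[0]; print('flange tilt deg',np.degrees(s[:2]),'z',s[2],np.median(f[:,2]))
h=cv2.convexHull(f[:,:2].astype(np.float32))[:,0]; B=np.c_[2*h,np.ones(len(h))]; z=np.linalg.lstsq(B,(h**2).sum(1),rcond=None)[0]; print(z[:2])
b=p[n&(p[:,2]>.176)&(p[:,2]<.19)]; print('bar',b.mean(0),cv2.minAreaRect(b[:,:2].astype(np.float32)*1000))
a=cv2.imread('pics/s7.png')[130:220,170:270]; w=cv2.imread('pics/w7.png')
cv2.imwrite('pics/f7.png',np.hstack([cv2.resize(a,(400,360),interpolation=cv2.INTER_CUBIC),cv2.resize(w,(400,300))[0:300].copy() if 0 else cv2.resize(w,(400,360))]))
```

```text
1.0009388363621126
flange tilt deg [0.01477997 0.0617045 ] z 0.14232455528689972 0.14285941624898402
[0.54290752 0.20338931]
bar [0.54127191 0.20313334 0.18266573] ((543.280029296875, 203.4608154296875), (82.68804931640625, 11.746281623840332), 7.492554187774658)
```

View pics/f7.png

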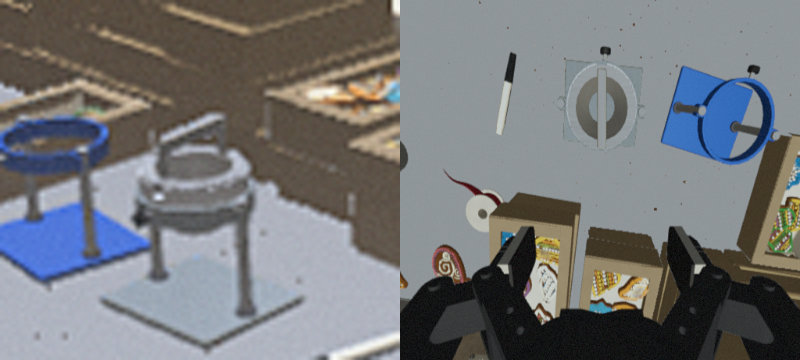

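View pics/t7.png

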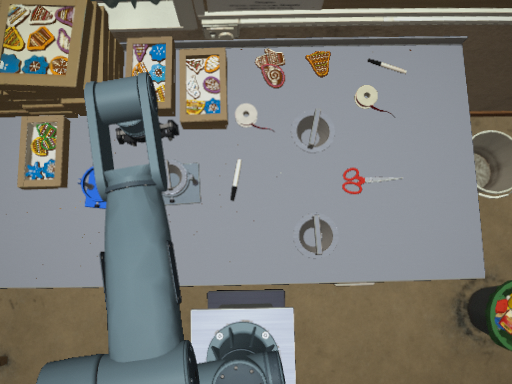

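The funnel is seated level with its flange top at 142.9 mm and its bar top at 183 mm, both home values. The bystanders haven't moved and the gripper is clear.

```bash
python3 -c "
from bench import hand_in
print(hand_in())"
```

```text
the job is handed in; nothing more can be done
None
```

I set the smallest funnel into the grey stand's collar, let go of it, and handed the job in at about 13 s. The wrist camera showed the collar's notches at about 8°, so I turned the funnel to match. It dropped in with no searching and stopped at home height with about 6 N of contact force.

**Last checks, after release:**
- **Seating:** the flange top is at 142.9 mm (143 expected) and level within 0.1°. The top of the handle bar is at 183 mm, as it should be when home.
- **Position and angle:** the funnel is centred on the collar within about 0.3 mm. The bar reads 7.5°, within the notch play of the 8° I turned to.
- **Surroundings:** in the last top view the scissors, ribbon spool and marker lie where they were. The gripper is open and clear.

No check failed. The only disagreement was in measuring the angles: the two views of the notches differed by about 0.5°, and the readings of the bar before the grasp by about 1°.

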